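Kit nozzles and clamp parts for two board-repair jobs

TASK

Make up the two repair kits from the loose parts on the mat. Three-pocket tray: the square nozzle in the large pocket, the clamp jaw in the middle pocket and the star knob in the small end pocket. Two-pocket tray: the round nozzle in the large pocket and the support post in the small one; every part stands upright, flat on its pocket's floor, and the jar, the spool and the screwdriver stay where they are.

Things in the scene. Friction and masses are not known exactly. Their poses are not given: they have to be found in the camera images.
- tray3: Three-pocket kit tray, grey plastic, fixed, 204 (x) x 84 (y) mm, 13 mm high, walls 4 mm, floor 3 mm thick. Origin: centre of the underside, z up. Pockets in a row along x, each 76 mm in y and centred on y = 0: large one 76 mm in x, centre x = -60 mm; middle one 56 mm in x, centre x = +10 mm; small end one 56 mm in x, centre x = +70 mm.
- tray2: Two-pocket kit tray, grey plastic, fixed, 144 (x) x 84 (y) mm, 13 mm high, walls 4 mm, floor 3 mm thick. Origin: centre of the underside, z up. Pockets in a row along x, each 76 mm in y and centred on y = 0: large one 76 mm in x, centre x = -30 mm; small one 56 mm in x, centre x = +40 mm.
- nozzle_square: Square hot-air nozzle, bare steel, standing on its hood: square hood 50 x 50 x 16 mm (sides along x and y), on its middle a round collar 28 mm in diameter from 16 to 56 mm height with a dark bore mark on top. Loose, about 160 g. Origin: centre of the underside, z up. Grip the collar.
- nozzle_round: Round hot-air nozzle, bare steel, standing on its hood: round hood 38 mm in diameter, 16 mm high, on it a round collar 26 mm in diameter from 16 to 56 mm height with a dark bore mark on top. Loose, about 100 g. Origin: centre of the underside, z up.
- post: Board support post, aluminium: round foot 34 mm in diameter, 8 mm high, round shaft 16 mm in diameter from 8 up to 68 mm, the top 12 mm black rubber. Loose, about 80 g. Origin: centre of the underside, z up.
- jaw: Clamp jaw, aluminium: rectangular foot 42 (x) x 28 (y) x 12 mm, on its middle a rib 42 mm long in x and 14 mm thick in y, from 12 to 48 mm height, with a dark line along its top. Loose, about 100 g. Origin: centre of the underside, z up. Grip the rib across its 14 mm (along y).
- knob: Star knob, black plastic, lying head down with its steel stud up: six-lobed head 38 mm across, 16 mm high, stud 12 mm in diameter from 16 to 50 mm height. Loose, about 60 g. Origin: centre of the underside, z up.
- jar: Bystander: closed flux jar, 50 mm in diameter, 50 mm high, standing loose beyond the stock. Origin: centre of the underside. Leave it where it is.
- spool: Bystander: spool of solder, white flanges 56 mm in diameter, 40 mm high, standing on end, loose. Origin: centre of the underside. Leave it where it is.
- screwdriver: Bystander: screwdriver 160 mm long lying on the mat at its far edge, its length along the body's x. Leave it where it is.

How it is judged:
By the outcome, as a careful person would: the job done as asked, in the order asked, and still so for the second after the job is handed in, with the robot touching nothing.
It also fails if it takes over 109 s, if anything falls off the work surface, if the arm or the gripper's body presses on something with over 40 N, if the wrist force passes 120 N, or if a joint passes its speed limit or range.

ROBOT

A 6-joint arm with a two-finger parallel gripper is mounted at the origin on the work surface. World frame = base frame: x ahead of the robot, y to its left, z up, the work surface at z = 0. Lengths are in mm, angles in rad, forces in N, time in s.
With the tool pointing down it reaches from about 275 to 750 mm from the base axis. Payload 10.2 kg.
Tool frame: the origin (TCP) lies on the centre line of the jaws, within the pads' length; the fingertips stand 19 mm ahead of it and the grasp point (between the pads) is the TCP; z points along the fingers, y is the line along which they close (so a half turn about z gives the same grasp; the last joint's range is limited). The gripper opens to 85 mm and grips with 20 to 120 N. Pads are 22 mm wide; open, the fingers measure 114 mm over their backs; the gripper's body (76 mm by 85 mm) begins 54 mm behind the grasp point. The pads swing forward as they close: fully open they stand 13 mm farther back than shut.
Start: joints at [-1.441, 0.313, 1.498, -0, 1.331, -0.223], TCP at [181.389, -492.676, 250.294] pointing down, gripper open.
Joint ranges: [-2.94, 2.94], [-0.97, 2.17], [0.19, 2.56], [-1.23, 4.37], [0.02, 3.11], [-2.88, 2.88]. Speed limits (rad/s): [2.39, 2.39, 3.01, 3.14, 3.14, 3.14].

INTERFACE

Orientations are given as a unit quaternion [w, x, y, z].
In Python, from rig import sense, capture, finish_job, regions_of, mark_of gives the robot as it stands.
- The arm moves only by the tool jog_arm, never from a script. Its argument "series" is text: rows parted by semicolons, each of 7 numbers parted by spaces: the shift along the tool's x, y, z in units of 0.4 m (1.0 is 0.4 m), then the turn, a rotation vector about the tool's x, y, z in units of pi/2 rad (1.0 is pi/2 rad), then the opening, from -1 (shut) to 1 (fully open). A call has 1 to 20 rows; each row is the pose to reach, as a shift and turn from the pose commanded when the call began, along the tool's axes at that moment; what a row does not reach only later rows make up. A row lasts 1/8 s, in which the tool goes at most 62.5 mm and 10.7 degrees, less where a joint would pass 70% of its speed; a pose out of reach is approached as far as the arm can. A call with a number of a shift or a turn outside -1 to 1 is refused whole. A call with a gripper value outside its range is refused whole. The fingers move at their own pace and stop on an object; "grip_force" is the grip in N (left out, the last holds). Time passes only in rows, so rows that repeat a pose let the fingers close. It gives the time, the measured TCP pose, the force, the opening and the grip force at its end, in the units of the state.
- sense(): the state, without advancing time (a new reading comes with each control period).
- capture(name): name is "scene" or "top" or "wrist"; returns a dict with "img" (420x560x3 uint8, red, green, blue), "intrinsics" (3x3 intrinsics, pixels), "R" (3x3) and "t" (3): a world point X has camera coordinates R X + t. Camera axes: x right, y down, z forward; pixel columns grow to the right and rows downward; lengths in mm; the calibration is good to about 2 mm. The wrist camera is an equidistant fisheye: a pixel r from the principal point sees the ray r / f radians off the axis. A picture is of the moment at which its call begins. There is no depth.
- finish_job(): hands the job in; it is judged then, once.
Trained networks look in a picture, given as the dict that the camera call returned (one of the last four; its "shot" number tells which), for a name from the list of things; names that differ only in an ending like _2 or _b are one class to them, and where a whole thing is asked for, a point or a joint stands for the part that bears it (a point fixed in the world has none). Each returns a list of dicts, best first, with "confidence" (0 to 1); they miss things now and then, are a little off and sometimes report something else, mostly with a low value. They report only what shows in the picture. A call takes as long as a camera call.
- regions_of(label, picture): "region" (420x560 bool, what is visible of it) and "point" ([row, column] in pixels, amid what is visible of it).
- mark_of(label, picture): "point" ([row, column] in pixels: a listed point, or the origin of a listed thing).
The state is a dict: "time_s": time; "joints": joint angles; "dq": joint speeds; "tau": joint torques, N m; "eef_pos": TCP position; "ee_rot": TCP orientation; "force": force on the tool from outside, world axes, zero at the start; "wrist_torque": the same for the moment, N m; "grip_width": opening from 0.0 (shut) to 1.0 (fully open); "grip_force": force on a finger pad.
Only numpy, scipy, OpenCV 4.12 (cv2) and the standard library are available. Lean on these libraries where they do the work, as an engineer would, in place of code of your own. Each camera call takes 0.05 s, during which the arm holds its last target. There are 200 camera calls.

## Working session

There is one attempt and no reset: what is moved stays moved. The work goes in short steps, Python scripts to look and compute and a tool call to move; the robot and the scene stay as the last step left them, time stands still between calls to the robot, and variables do not carry over. Pictures are saved under pics/ and viewed, at most 18 in all, crops included, and the job is handed in when it is done.

Besides the shell and the picture viewer there is one more tool, called after "Call:" as name(argument=value, ...) on one line, values as JSON. jog_arm: Moves the arm, as the interface text tells. Shifts and turns lie within -1 to 1; 1 stands for 0.4 m of shift or pi/2 rad of turn. Its arguments: {"type":"object","properties":{"series":{"type":"string"},"grip_force":{"type":"number"}},"required":["series"]}

```bash
mkdir -p pics; ls
python3 - <<'E'
from rig import *
import cv2,pickle
print(sense())
for n in ("scene","top","wrist"):
    p=capture(n); cv2.imwrite(f"pics/{n}0.png",p["img"][:,:,::-1]); pickle.dump(p,open(n+"0.pkl","wb")); print(n,p["intrinsics"],p["R"],p["t"])
E
```

```text
pics
{'time_s': 0.0, 'joints': array([-1.44137064e+00,  3.13448335e-01,  1.49845864e+00,  2.15326351e-05,
        1.33099947e+00, -2.23397411e-01]), 'dq': array([ 0.00101658,  0.00140629,  0.00119879, -0.00065767,  0.0008172 ,
        0.00179215]), 'tau': array([-2.39825873e-03, -4.12278879e+01, -2.59746820e+01, -3.24565435e-04,
        4.09317494e-03, -8.48605794e-06]), 'eef_pos': array([ 181.37579858, -492.41881127,  249.72779779]), 'ee_rot': array([-6.55681743e-04,  9.84480034e-01,  1.75495390e-01,  4.12985882e-05]), 'force': array([-0.04370076, -0.03726562, -0.25393146]), 'wrist_torque': array([ 0.00751196, -0.00260349,  0.00280582]), 'grip_force': 0.0, 'grip_width': 1.0001388616823048}
scene [[397.23406753   0.         282.37285765]
 [  0.         397.23406753 207.72565411]
 [  0.           0.           1.        ]] [[-0.78256884  0.62224255 -0.02000555]
 [ 0.39556062  0.47215248 -0.78778413]
 [-0.48074714 -0.62440872 -0.61562647]] [ 480.53879338 -197.01469426 1162.94492919]
top [[530.80167204   0.         279.15856757]
 [  0.         530.80167204 211.08550454]
 [  0.           0.           1.        ]] [[ 0.00523775 -0.99990905  0.01242801]
 [-0.98554483 -0.00726625 -0.16925897]
 [ 0.16933388 -0.01136183 -0.98549325]] [-1.21437278e+00  6.09927909e+02  1.25848696e+03]
wrist [[325.1922621   0.        275.2784198]
 [  0.        325.1922621 209.4355837]
 [  0.          0.          1.       ]] [[ 0.34731545 -0.93774725 -0.00144054]
 [-0.90065919 -0.33400603  0.27794423]
 [-0.26112259 -0.09523689 -0.96059613]] [-524.69149536  -37.22759592  378.75268771]
```

Run:
```python
import cv2
a=cv2.imread("pics/top0.png"); cv2.imwrite("pics/top0b.png",cv2.resize(a,(800,600),interpolation=cv2.INTER_CUBIC))
```

```text
(no output)
```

View pics/top0b.png

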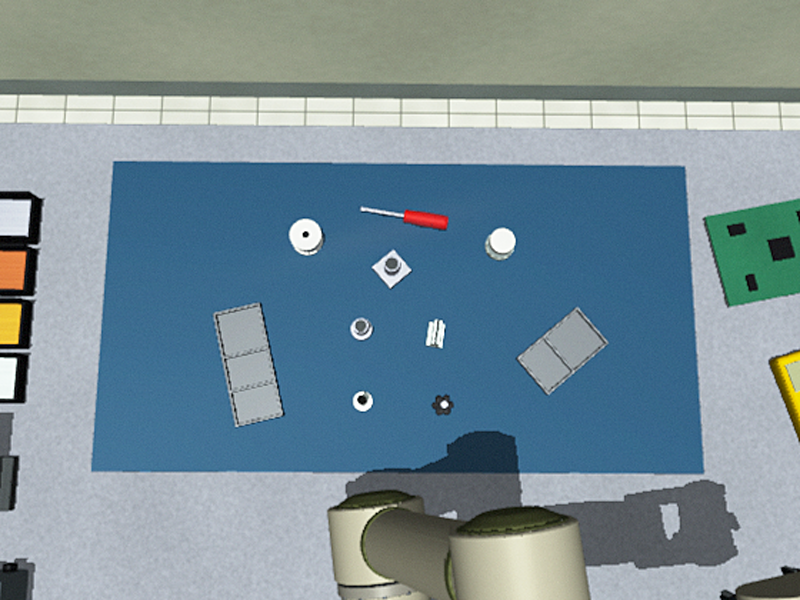

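View pics/scene0.png

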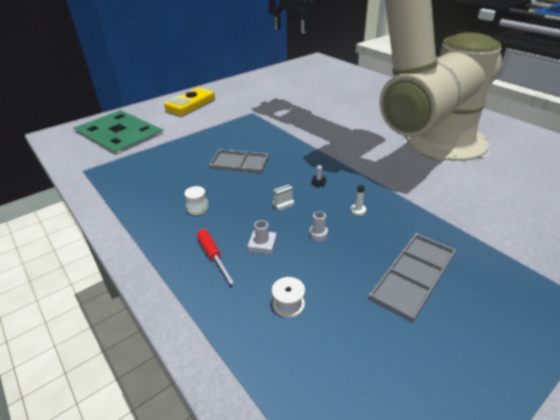

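The top view shows tray3 on the left, with its large pocket at the far end, and tray2 on the right, with its large pocket at upper right. The parts sit between them at (800-scale pixels): square nozzle (391,267), round nozzle (361,328), post (362,401), jaw (436,333) and knob (443,405). Next I'll measure them.

```bash
cat > h.py <<'E'
import numpy as np, cv2
from scipy.spatial.transform import Rotation as Ro
from rig import *
def ray(p,rc):
    K=p["intrinsics"]; x=(rc[1]-K[0,2])/K[0,0]; y=(rc[0]-K[1,2])/K[1,1]
    if p.get("fish"):
        r=np.hypot(x,y); s=np.sinc(r/np.pi); d=np.array([x*s,y*s,np.cos(r)])
    else: d=np.array([x,y,1.])
    return -p["R"].T@p["t"], p["R"].T@(d/np.linalg.norm(d))
def atz(p,rc,z):
    o,d=ray(p,rc); return o+d*(z-o[2])/d[2]
def cap(n):
    p=capture(n); p["fish"]=n=="wrist"; return p
def tri(rs):
    A=sum(np.eye(3)-np.outer(d,d) for o,d in rs); b=sum((np.eye(3)-np.outer(d,d))@o for o,d in rs)
    return np.linalg.solve(A,b)
E
python3 - <<'E'
from h import *
t=cap("top"); s=cap("scene")
for l in "tray3 tray2 nozzle_square nozzle_round post jaw knob jar spool screwdriver".split():
    for n,p in (("top",t),("scene",s)):
        m=mark_of(l,p)[:2]; r=regions_of(l,p)[:1]
        o=[(round(a["confidence"],2),atz(p,a["point"],0)[:2].round(1).tolist()) for a in m]
        e=""
        if r:
            c=max(cv2.findContours(r[0]["region"].astype(np.uint8),0,1)[0],key=len)[:,0,:]
            z=13 if "tray" in l else 50 if "noz" not in l else 16
            w=np.array([atz(p,(y,x),z)[:2] for x,y in c],np.float32)
            e=[np.round(q,1).tolist() if not np.isscalar(q) else round(q,1) for q in cv2.minAreaRect(w)], len(c), round(r[0]["confidence"],2)
            if "tray" in l or l=="nozzle_square": print(cv2.boxPoints(cv2.minAreaRect(w)).round(1).tolist())
        print(l,n,o,e)
E
```

```text
[[392.70001220703125, 283.29998779296875], [414.29998779296875, 197.10000610351562], [615.7999877929688, 247.6999969482422], [594.0999755859375, 333.8999938964844]]
tray3 top [(0.75, [503.1, 259.0]), (0.75, [537.2, -284.5])] ([[504.2, 265.5], [207.7, 88.9], 14.1], 221, 0.83)
[[612.2000122070312, -12.199999809265137], [649.7999877929688, -50.599998474121094], [722.0, 20.200000762939453], [684.4000244140625, 58.5]]
tray3 scene [(0.93, [502.4, 266.1]), (0.87, [543.7, -281.4])] ([[667.1, 4.0], [101.1, 53.7], 44.4], 95, 0.73)
[[392.70001220703125, 283.29998779296875], [414.29998779296875, 197.10000610351562], [615.7999877929688, 247.6999969482422], [594.0999755859375, 333.8999938964844]]
tray2 top [(0.75, [503.1, 259.0]), (0.75, [537.2, -284.5])] ([[504.2, 265.5], [207.7, 88.9], 14.1], 221, 0.83)
[[612.2000122070312, -12.199999809265137], [649.7999877929688, -50.599998474121094], [722.0, 20.200000762939453], [684.4000244140625, 58.5]]
tray2 scene [(0.93, [502.4, 266.1]), (0.87, [543.7, -281.4])] ([[667.1, 4.0], [101.1, 53.7], 44.4], 95, 0.73)
[[638.2000122070312, 18.0], [671.7000122070312
[... 977 characters left out ...]
[(0.6, [438.6, -68.6])] ([[433.2, -72.9], [26.4, 29.1], 0.3], 35, 0.48)
knob scene [(0.66, [428.0, -91.8])] ([[465.8, -47.6], [90.2, 30.4], 46.7], 54, 0.45)
jar top [(0.71, [712.6, -177.9])] ([[714.4, -175.3], [49.8, 56.9], 45.3], 59, 0.91)
jar scene [(0.75, [721.4, -186.3])] ([[734.8, -155.6], [111.4, 48.4], 68.7], 79, 0.89)
spool top [(0.89, [730.2, 173.1])] ([[724.6, 166.2], [65.9, 52.6], 27.3], 67, 0.68)
spool scene [(0.73, [726.3, 160.6]), (0.4, [725.6, -193.7])] ([[746.8, 183.4], [81.7, 54.2], 50.7], 110, 0.94)
screwdriver top [(0.9, [778.4, -8.5])] ([[764.3, -7.7], [151.4, 26.6], 79.8], 124, 0.77)
screwdriver scene [(0.8, [784.1, 0.7])] ([[786.3, -3.6], [107.6, 25.0], 79.6], 77, 0.87)
```

```bash
cat >> h.py <<'E'
def pose(phi):
    c,s=np.cos(phi),np.sin(phi); return np.array([[-s,c,0],[c,s,0],[0,0,-1.]])
def plan(*wps):
    """wps: (x,y,z,phi_deg of tool y). prints rows relative to now"""
    st=sense(); q=st["ee_rot"]; R0=Ro.from_quat([q[1],q[2],q[3],q[0]]).as_matrix()
    y=R0[:,1]; j6=st["joints"][5]; print("now",st["eef_pos"].round(1),"phi",np.degrees(np.arctan2(y[1],y[0])).round(1),"j1,j6",np.degrees(st["joints"][[0,5]]).round(0),"w",round(st["grip_width"],3),"t",round(st["time_s"],1))
    for x,yy,z,ph in wps:
        d=R0.T@(np.array([x,yy,z])-st["eef_pos"])/400
        cand=[Ro.from_matrix(R0.T@pose(np.radians(ph+k))).as_rotvec()/(np.pi/2) for k in (0,180)]
        print((x,yy,z,ph),d.round(4),*[c.round(4) for c in cand])
E
python3 - <<'E'
from h import *
import pickle
p=pickle.load(open("wrist0.pkl","rb")); st=sense(); q=st["ee_rot"]; R0=Ro.from_quat([q[1],q[2],q[3],q[0]]).as_matrix()
c=-p["R"].T@p["t"]; print("cam in tool",R0.T@(c-st["eef_pos"]), "axis", R0.T@p["R"][2])
plan((480,-200,280,-90))
E
```

```text
cam in tool [ 7.05255517e+01  8.03167170e-02 -1.23160159e+02] axis [-2.77941820e-01 -7.47476974e-04  9.60597619e-01]
now [ 181.4 -492.7  250.3] phi -69.8 j1,j6 [-83. -13.] w 1.003 t 2.2
(480, -200, 280, -90) [ 0.9534 -0.4287 -0.0743] [-1.000e-04  0.000e+00  2.246e-01] [-0.0000e+00 -1.0000e-04 -1.7754e+00]
```

Call:
jog_arm(series="0.95 -0.43 -0.075 0 0 0.225 1;0.95 -0.43 -0.075 0 0 0.225 1;0.95 -0.43 -0.075 0 0 0.225 1;0.95 -0.43 -0.075 0 0 0.225 1;0.95 -0.43 -0.075 0 0 0.225 1;0.95 -0.43 -0.075 0 0 0.225 1;0.95 -0.43 -0.075 0 0 0.225 1;0.95 -0.43 -0.075 0 0 0.225 1;0.95 -0.43 -0.075 0 0 0.225 1;0.95 -0.43 -0.075 0 0 0.225 1;0.95 -0.43 -0.075 0 0 0.225 1")

```text
time_s: 3.62
eef_pos: [478.1, -200.7, 280.3]
ee_rot: [0.0, 1.0, -0.001, -0.0]
force: [0.1, 1.2, 0.2]
grip_width: 1.002
grip_force: 0.0
```

Run:
```python
from h import *
import pickle
p=cap("wrist"); pickle.dump(p,open("w1.pkl","wb")); cv2.imwrite("pics/w1.png",cv2.resize(p["img"][:,:,::-1],(800,600),interpolation=cv2.INTER_CUBIC))
plan((480,180,280,-90))
```

```text
now [ 478.2 -200.6  280.3] phi -90.1 j1,j6 [-36.  54.] w 1.0 t 3.7
(480, 180, 280, -90) [ 2.800e-03 -9.515e-01  8.000e-04] [ 0.      0.     -0.0012] [ 0.0000e+00 -1.0000e-04  1.9988e+00]
```

View pics/w1.png

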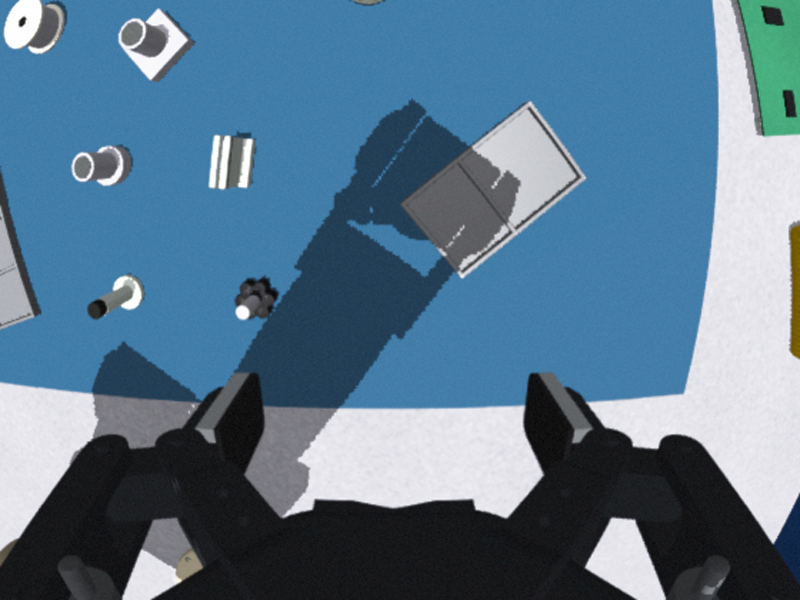

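The wrist view shows tray2 with corners at 800-scale pixels (530,102), (585,178), (462,277) and (402,203). Its divider runs from (458,163) to (512,232), so the small pocket is the left/near one. All five parts show clearly too. Now the other side.

Call:
jog_arm(series="0.003 -0.95 0 0 0 0 1;0.003 -0.95 0 0 0 0 1;0.003 -0.95 0 0 0 0 1;0.003 -0.95 0 0 0 0 1;0.003 -0.95 0 0 0 0 1;0.003 -0.95 0 0 0 0 1;0.003 -0.95 0 0 0 0 1;0.003 -0.95 0 0 0 0 1;0.003 -0.95 0 0 0 0 1;0.003 -0.95 0 0 0 0 1")

```text
time_s: 4.92
eef_pos: [480.2, 178.9, 280.4]
ee_rot: [0.0, 1.0, -0.001, 0.0]
force: [-0.6, -0.5, 0.1]
grip_width: 1.004
grip_force: 0.0
```

Run:
```python
from h import *
import pickle
p=cap("wrist"); pickle.dump(p,open("w2.pkl","wb")); cv2.imwrite("pics/w2.png",cv2.resize(p["img"][:,:,::-1],(800,600),interpolation=cv2.INTER_CUBIC))
w1=pickle.load(open("w1.pkl","rb"))
S=420/600
c=[atz(w1,(y*S,x*S),13)[:2] for x,y in ((530,102),(585,178),(462,277),(402,203))]
print("tray2 corners",np.round(c,1).tolist(),np.mean(c,0),cv2.minAreaRect(np.float32(c)))
print("jaw top", atz(w1,(161*S,231*S),48))
for l in "tray3 nozzle_square nozzle_round post jaw knob".split():
    r=regions_of(l,p)[:1]; m=mark_of(l,p)[:1]
    z=13 if "tray" in l else 16
    if r:
        k=max(cv2.findContours(r[0]["region"].astype(np.uint8),0,1)[0],key=len)[:,0,:]
        w=np.array([atz(p,(y,x),z)[:2] for x,y in k],np.float32)
        a=cv2.minAreaRect(w); print(l,"rect",np.round(a[0],1),np.round(a[1],1),round(a[2],1), cv2.boxPoints(a).round(0).tolist() if "tray" in l else "")
    if m: print(l,m[0]["confidence"],m[0]["point"],"mark z0",atz(p,m[0]["point"],0)[:2].round(1))
```

```text
tray2 corners [[609.5, -317.0], [546.4, -369.8], [455.5, -260.8], [519.3, -208.3]] [ 532.68242929 -288.94082352] ((532.6796875, -288.7914123535156), (82.64505767822266, 141.9453582763672), 39.853309631347656)
jaw top [558.60308791 -73.416127    48.        ]
tray3 rect [505.4 265.4] [204.3  86.4] 13.8 [[396.0, 283.0], [417.0, 199.0], [615.0, 248.0], [594.0, 332.0]]
tray3 0.87 [154.0, 556.3] mark z0 [ 529.7 -289.2]
nozzle_square rect [680.3  11.5] [51.4 69.4] 39.2 
nozzle_square 0.88 [23.6, 402.8] mark z0 [683.9  13.7]
nozzle_round rect [569.6  65.3] [37.  47.3] 28.4 
nozzle_round 0.82 [106.6, 362.9] mark z0 [567.7  69. ]
post rect [440.7  57.5] [54.8 34. ] 62.7 
post 0.88 [207.7, 361.3] mark z0 [436.1  65. ]
jaw rect [561.2 -68. ] [52.  49.6] 82.2 
jaw 0.77 [122.4, 451.1] mark z0 [556.6 -59.8]
knob rect [437.3 -77.6] [34.8 55.3] 0.7 
knob 0.66 [207.1, 455.0] mark z0 [437.2 -80. ]
```

View pics/w2.png

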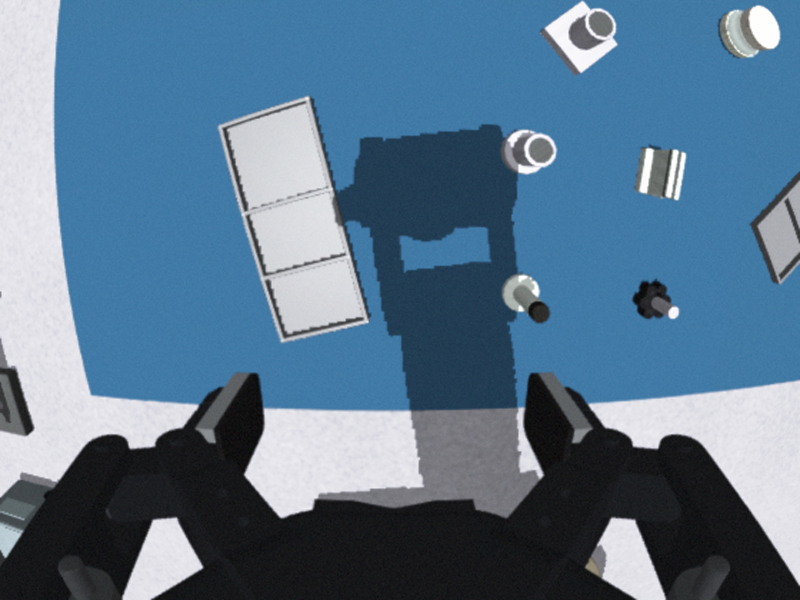

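The second view shows tray3 with corners at 800-scale pixels (219,126), (311,97), (369,321) and (282,342), large pocket at the top. Part tops: square (600,23), round (540,150), post (540,313), knob (673,312) and jaw rib (676,174). I'll triangulate the tops.

Run:
```python
from h import *
import pickle
w1=pickle.load(open("w1.pkl","rb"));w2=pickle.load(open("w2.pkl","rb")); S=.7
for n,z,a,b in (("sq",56,(149,37),(600,23)),("rd",56,(86,166),(540,150)),("post",68,(97,309),(540,313)),("knob",50,(244,311),(673,312)),("jaw",48,(219,162),(676,174))):
    A,B=[(p[1]*S,p[0]*S) for p in (a,b)]
    print(n,atz(w1,A,z)[:2].round(1),atz(w2,B,z)[:2].round(1),tri([ray(w1,A),ray(w2,B)]).round(1))
c=[atz(w2,(y*S,x*S),13)[:2] for x,y in ((219,126),(311,97),(369,321),(282,342))]
print("tray3",np.round(c,1).tolist(),np.mean(c,0),cv2.minAreaRect(np.float32(c)))
# crops
def crop(p,x,y,w=50,h=37): return cv2.resize(p["img"][max(0,y-h//2):max(0,y-h//2)+h,x-w//2:x-w//2+w,::-1],(400,300),interpolation=cv2.INTER_CUBIC)
cv2.imwrite("pics/c1.png",np.vstack([np.hstack([crop(w1,160,113),crop(w2,463,120)]),np.hstack([crop(w1,108,25,64,48),crop(w2,410,25,64,48)])]))
```

```text
sq [670.4  -1.9] [678.4  14.3] [679.8   7.7  40.8]
rd [567.6  64.3] [568.2  66.9] [568.   66.2  53.6]
post [442.3  60.2] [442.1  63.3] [441.3  62.4  65.3]
knob [435.9 -77.3] [436.  -76.9] [435.8 -77.2  49.6]
jaw [558.5 -63.1] [559.9 -64.9] [559.1 -63.7  49.7]
tray3 [[593.6, 329.4], [613.1, 247.2], [417.4, 200.3], [396.6, 281.3]] [505.15435238 264.54143801] ((505.1203918457031, 264.296142578125), (202.8809051513672, 84.47430419921875), 13.726495742797852)
```

View pics/c1.png

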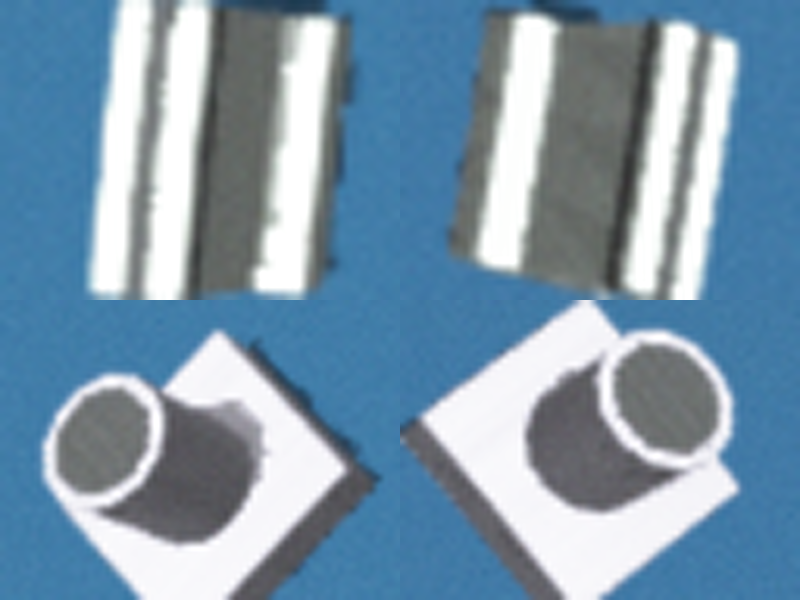

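Run:
```python
from h import *
import pickle
w1=pickle.load(open("w1.pkl","rb"));w2=pickle.load(open("w2.pkl","rb"))
def a(p,x,y,z): return atz(p,(y,x),z)[:2]
print("sq top",a(w1,92.8,23.7,56),a(w2,420.4,17.3,56),tri([ray(w1,(23.7,92.8)),ray(w2,(17.3,420.4))]))
L,Rr,T,B=[a(w2,*q,16) for q in ((381.2,19.9),(432.4,31.4),(408.7,1),(406,49))]
print("hood",L,Rr,T,B,(L+Rr)/2,(T+B)/2)
an=lambda u,v:np.degrees(np.arctan2(*(v-u)[::-1]))
print("edges",an(L,T)%90,an(B,Rr)%90,an(L,B)%90,an(T,Rr)%90,"diag",(an(L,Rr)+45)%90, "w1",an(a(w1,111.2,5.8,16),a(w1,132,28.2,16))%90)
for p,q in ((w1,((155.4,95),(151.3,131.3))),(w2,((476.5,106.4),(472,139.3)))):
    u,v=[a(p,*k,48) for k in q]; print("jaw",u,v,an(u,v))
```

```text
sq top [676.56602798  14.8507595 ] [676.97359792  13.84418051] [676.43132374  14.31523246  56.9276432 ]
hood [679.66794856  49.04964341] [674.60519998 -21.70650175] [712.02310788  10.2893871 ] [644.93384682  16.92187597] [677.13657427  13.67157083] [678.47847735  13.60563154]
edges 39.853471574229395 37.52870241525299 42.76769048265197 40.533607058595095 diag 40.907343309388494 w1 40.841760145709685
jaw [579.45330635 -66.1895929 ] [538.14249194 -59.77725489] 171.17685868425372
jaw [579.66519865 -69.1514976 ] [537.90059799 -64.68882114] 173.90091118116663
```

```bash
python3 -c "
from h import *
plan((677,14,150,-49.5),(677,14,38,-49.5))"
```

```text
now [480.  180.1 280.3] phi -90.0 j1,j6 [ 7. 97.] w 1.002 t 5.6
(677, 14, 150, -49.5) [0.4928 0.4149 0.3257] [-0.      0.     -0.4504] [0.     0.     1.5496]
(677, 14, 38, -49.5) [0.4928 0.4149 0.6057] [-0.      0.     -0.4504] [0.     0.     1.5496]
```

Call:
jog_arm(series="0.493 0.415 0.326 0 0 -0.45 1;0.493 0.415 0.326 0 0 -0.45 1;0.493 0.415 0.326 0 0 -0.45 1;0.493 0.415 0.326 0 0 -0.45 1;0.493 0.415 0.326 0 0 -0.45 1;0.493 0.415 0.326 0 0 -0.45 1;0.493 0.415 0.326 0 0 -0.45 1;0.493 0.415 0.326 0 0 -0.45 1;0.493 0.415 0.326 0 0 -0.45 1;0.493 0.415 0.42 0 0 -0.45 1;0.493 0.415 0.52 0 0 -0.45 1;0.493 0.415 0.58 0 0 -0.45 1;0.493 0.415 0.606 0 0 -0.45 1;0.493 0.415 0.606 0 0 -0.45 1")

```text
time_s: 7.32
eef_pos: [677.1, 14.0, 38.2]
ee_rot: [0.0, 0.938, 0.346, 0.0]
force: [0.7, -0.5, -0.3]
grip_width: 1.0
grip_force: 0.0
```

Run:
```python
from h import *
p=cap("wrist"); cv2.imwrite("pics/g1.png",p["img"][:,:,::-1])
plan((677,14,38,-49.5),(677,14,160,-49.5),(563.4,278.6,160,-76.3),(563.4,278.6,42,-76.3))
```

```text
now [677.5  14.   39. ] phi -49.5 j1,j6 [-9. 41.] w 1.004 t 7.4
(677, 14, 38, -49.5) [-0.001  -0.001   0.0025] [ 0.0007 -0.0006 -0.0003] [-1.0000e-03 -1.2000e-03  1.9997e+00]
(677, 14, 160, -49.5) [-0.0007 -0.0006 -0.3025] [ 0.0007 -0.0006 -0.0003] [-1.0000e-03 -1.2000e-03  1.9997e+00]
(563.4, 278.6, 160, -76.3) [ 0.2127 -0.6882 -0.3031] [ 0.0006 -0.0008  0.2975] [ 1.1000e-03  8.0000e-04 -1.7025e+00]
(563.4, 278.6, 42, -76.3) [ 0.2124 -0.6885 -0.0081] [ 0.0006 -0.0008  0.2975] [ 1.1000e-03  8.0000e-04 -1.7025e+00]
```

View pics/g1.png

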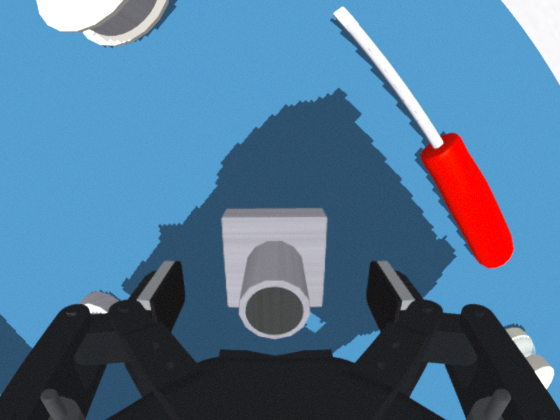

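The nozzle is square to the jaws and centred between them, collar top at (273,308). Gripping and lifting.

Call:
jog_arm(series="0 0 0 0 0 0 -1;0 0 0 0 0 0 -1;0 0 0 0 0 0 -1;0 0 0 0 0 0 -1;0 0 0 0 0 0 -1;0 0 0 0 0 0 -1;0 0 0 0 0 0 -1;0 0 0 0 0 0 -1;0 0 -0.05 0 0 0 -1;0 0 -0.15 0 0 0 -1;0 0 -0.25 0 0 0 -1;0 0 -0.3 0 0 0 -1;0 0 -0.3 0 0 0 -1", grip_force=60)

```text
time_s: 9.0
eef_pos: [677.6, 13.9, 160.0]
ee_rot: [0.001, 0.938, 0.346, 0.001]
force: [-0.6, -0.2, -2.2]
grip_width: 0.316
grip_force: 59.2
```

Run:
```python
from h import *
print(sense()["grip_force"])
plan((563.4,278.6,160,-76.3),(563.4,278.6,42,-76.3))
```

```text
59.195677042007446
now [677.6  13.9 160. ] phi -49.5 j1,j6 [-9. 41.] w 0.316 t 9.0
(563.4, 278.6, 160, -76.3) [ 0.2123 -0.6886 -0.0012] [ 0.0012 -0.0017  0.2975] [ 2.3000e-03  1.7000e-03 -1.7025e+00]
(563.4, 278.6, 42, -76.3) [ 0.2117 -0.6893  0.2938] [ 0.0012 -0.0017  0.2975] [ 2.3000e-03  1.7000e-03 -1.7025e+00]
```

Call:
jog_arm(series="0.05 -0.15 0 0 0 0.1 -1;0.12 -0.35 0 0 0 0.2 -1;0.17 -0.5 0 0 0 0.297 -1;0.212 -0.62 0 0 0 0.297 -1;0.212 -0.689 0 0 0 0.297 -1;0.212 -0.689 0 0 0 0.297 -1;0.212 -0.689 0 0 0 0.297 -1;0.212 -0.689 0.1 0 0 0.297 -1;0.212 -0.689 0.2 0 0 0.297 -1;0.212 -0.689 0.25 0 0 0.297 -1;0.212 -0.689 0.28 0 0 0.297 -1;0.212 -0.689 0.29 0 0 0.297 -1;0.212 -0.689 0.294 0 0 0.297 -1;0.212 -0.689 0.294 0 0 0.297 -1")

```text
time_s: 10.75
eef_pos: [563.4, 278.5, 41.4]
ee_rot: [-0.0, 0.993, 0.12, 0.001]
force: [-0.7, -1.7, 2.6]
grip_width: 0.315
grip_force: 59.9
```

Run:
```python
from h import *
p=cap("wrist"); cv2.imwrite("pics/g2.png",p["img"][:,:,::-1])
print(sense()["force"])
plan((563.4,278.6,41,-76.3))
```

```text
[-0.20313708 -2.6825016   3.27976462]
now [563.4 278.5  41.4] phi -76.3 j1,j6 [16. 92.] w 0.314 t 10.8
(563.4, 278.6, 41, -76.3) [ 0.     -0.0001  0.001 ] [ 0.0002 -0.0012  0.0004] [ 1.9000e-03  3.0000e-04 -1.9996e+00]
```

View pics/g2.png

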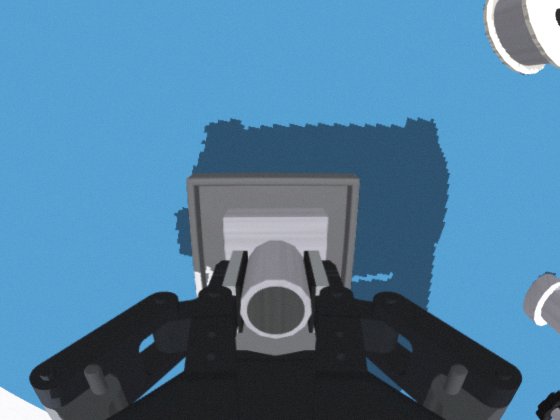

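It's inside the large pocket, aligned and in contact. Releasing, then on to the jaw.

Call:
jog_arm(series="0 0 0 0 0 0 -0.2;0 0 0 0 0 0 0.3;0 0 0 0 0 0 0.6;0 0 0 0 0 0 0.6;0 0 0 0 0 0 0.6;0 0 -0.1 0 0 0 0.6;0 0 -0.2 0 0 0 0.6;0 0 -0.3 0 0 0 0.6")

```text
time_s: 11.8
eef_pos: [562.6, 278.6, 161.6]
ee_rot: [-0.0, 0.993, 0.12, -0.0]
force: [-0.1, 0.1, -0.3]
grip_width: 0.8
grip_force: 0.0
```

Run:
```python
from h import *
plan((559,-65,150,-97.5),(559,-65,34,-97.5))
```

```text
now [562.6 278.6 161.6] phi -76.3 j1,j6 [16. 92.] w 0.8 t 11.8
(559, -65, 150, -97.5) [-0.2127  0.8322  0.029 ] [-0.      0.      0.2359] [-1.0000e-04 -0.0000e+00 -1.7641e+00]
(559, -65, 34, -97.5) [-0.2127  0.8322  0.319 ] [-0.      0.      0.2359] [-1.0000e-04 -0.0000e+00 -1.7641e+00]
```

Call:
jog_arm(series="-0.213 0.832 0.029 0 0 0.236 0.6;-0.213 0.832 0.029 0 0 0.236 0.6;-0.213 0.832 0.029 0 0 0.236 0.6;-0.213 0.832 0.029 0 0 0.236 0.6;-0.213 0.832 0.029 0 0 0.236 0.6;-0.213 0.832 0.029 0 0 0.236 0.6;-0.213 0.832 0.029 0 0 0.236 0.6;-0.213 0.832 0.029 0 0 0.236 0.6;-0.213 0.832 0.029 0 0 0.236 0.6;-0.213 0.832 0.15 0 0 0.236 0.6;-0.213 0.832 0.25 0 0 0.236 0.6;-0.213 0.832 0.3 0 0 0.236 0.6;-0.213 0.832 0.319 0 0 0.236 0.6;-0.213 0.832 0.319 0 0 0.236 0.6")

```text
time_s: 13.55
eef_pos: [559.2, -64.5, 33.0]
ee_rot: [0.0, 0.998, -0.065, 0.0]
force: [0.1, 0.2, 1.0]
grip_width: 0.799
grip_force: 0.0
```

Run:
```python
from h import *
p=cap("wrist"); cv2.imwrite("pics/g3.png",p["img"][:,:,::-1])
plan((559,-65,34,-97.5))
```

```text
now [559.5 -64.7  33.5] phi -97.5 j1,j6 [-19.  79.] w 0.795 t 13.6
(559, -65, 34, -97.5) [-0.001   0.001  -0.0013] [ 0.0001 -0.0008  0.0003] [ 1.2000e-03  2.0000e-04 -1.9997e+00]
```

View pics/g3.png

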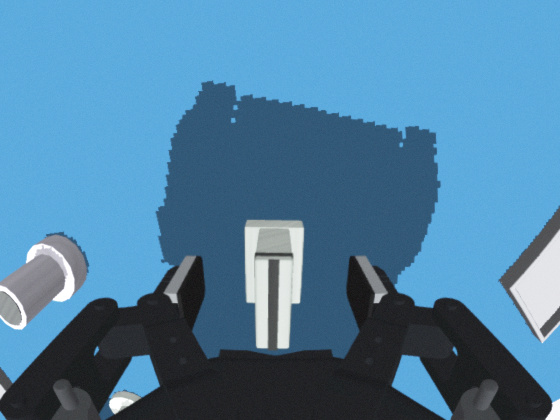

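The jaw's rib is centred (273,300) and parallel to the pads. Gripping.

Call:
jog_arm(series="0 0 -0.003 0 0 0 -1;0 0 -0.003 0 0 0 -1;0 0 -0.003 0 0 0 -1;0 0 -0.003 0 0 0 -1;0 0 -0.003 0 0 0 -1;0 0 -0.003 0 0 0 -1;0 0 -0.003 0 0 0 -1;0 0 -0.003 0 0 0 -1;0 0 -0.06 0 0 0 -1;0 0 -0.15 0 0 0 -1;0 0 -0.25 0 0 0 -1;0 0 -0.32 0 0 0 -1;0 0 -0.32 0 0 0 -1", grip_force=60)

```text
time_s: 15.22
eef_pos: [559.6, -65.1, 162.0]
ee_rot: [0.0, 0.998, -0.065, 0.002]
force: [-0.3, -0.0, -0.9]
grip_width: 0.153
grip_force: 58.6
```

Run:
```python
from h import *
plan((495.4,262,160,-76.3),(495.4,262,38.5,-76.3))
```

```text
now [559.6 -65.1 162. ] phi -97.5 j1,j6 [-19.  79.] w 0.153 t 15.2
(495.4, 262, 160, -76.3) [-0.266  -0.7897  0.0037] [ 0.0008 -0.0019 -0.2356] [-2.7000e-03 -1.1000e-03  1.7644e+00]
(495.4, 262, 38.5, -76.3) [-0.2669 -0.7899  0.3075] [ 0.0008 -0.0019 -0.2356] [-2.7000e-03 -1.1000e-03  1.7644e+00]
```

Call:
jog_arm(series="-0.05 -0.15 0 0 0 -0.08 -1;-0.12 -0.3 0 0 0 -0.16 -1;-0.17 -0.45 0 0 0 -0.235 -1;-0.22 -0.6 0 0 0 -0.235 -1;-0.267 -0.74 0 0 0 -0.235 -1;-0.267 -0.79 0 0 0 -0.235 -1;-0.267 -0.79 0 0 0 -0.235 -1;-0.267 -0.79 0 0 0 -0.235 -1;-0.267 -0.79 0.1 0 0 -0.235 -1;-0.267 -0.79 0.2 0 0 -0.235 -1;-0.267 -0.79 0.26 0 0 -0.235 -1;-0.267 -0.79 0.29 0 0 -0.235 -1;-0.267 -0.79 0.303 0 0 -0.235 -1;-0.267 -0.79 0.308 0 0 -0.235 -1;-0.267 -0.79 0.308 0 0 -0.235 -1")

```text
time_s: 17.1
eef_pos: [494.7, 262.4, 38.1]
ee_rot: [-0.0, 0.993, 0.119, 0.001]
force: [-0.2, 0.5, -0.0]
grip_width: 0.157
grip_force: 58.7
```

Run:
```python
from h import *
p=cap("wrist"); cv2.imwrite("pics/g4.png",p["img"][:,:,::-1])
print(sense()["force"])
plan((495.4,262,38,-76.3))
```

```text
[-0.15526128  0.09302376 -0.73457344]
now [494.7 262.4  38.1] phi -76.4 j1,j6 [16. 92.] w 0.156 t 17.1
(495.4, 262, 38, -76.3) [0.0014 0.0014 0.0004] [-0.     -0.0007 -0.0006] [-1.2000e-03  0.0000e+00  1.9994e+00]
```

View pics/g4.png

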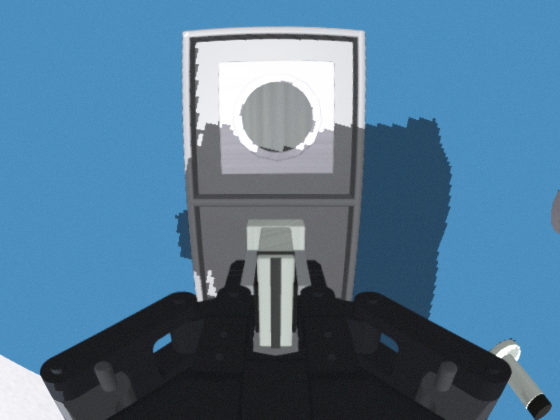

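The square nozzle sits squarely in the large pocket, and the jaw is over the middle one. Releasing.

Call:
jog_arm(series="0 0 0.002 0 0 0 -1;0 0 0.002 0 0 0 -0.4;0 0 0.002 0 0 0 0;0 0 0.002 0 0 0 0.4;0 0 0.002 0 0 0 0.4;0 0 0.002 0 0 0 0.4;0 0 -0.1 0 0 0 0.4;0 0 -0.2 0 0 0 0.4;0 0 -0.3 0 0 0 0.4")

```text
time_s: 18.27
eef_pos: [494.3, 262.3, 158.8]
ee_rot: [0.0, 0.993, 0.119, -0.0]
force: [0.2, 0.3, 0.7]
grip_width: 0.695
grip_force: 0.0
```

Run:
```python
from h import *
plan((436,-77,160,-90),(436,-77,38,-90))
```

```text
now [494.3 262.3 158.8] phi -76.4 j1,j6 [16. 92.] w 0.695 t 18.3
(436, -77, 160, -90) [-0.3416  0.79   -0.003 ] [0.     0.     0.1516] [-0.      0.     -1.8484]
(436, -77, 38, -90) [-0.3416  0.79    0.302 ] [0.     0.     0.1516] [-0.      0.     -1.8484]
```

Call:
jog_arm(series="-0.342 0.79 0 0 0 0.152 0.4;-0.342 0.79 0 0 0 0.152 0.4;-0.342 0.79 0 0 0 0.152 0.4;-0.342 0.79 0 0 0 0.152 0.4;-0.342 0.79 0 0 0 0.152 0.4;-0.342 0.79 0 0 0 0.152 0.4;-0.342 0.79 0 0 0 0.152 0.4;-0.342 0.79 0 0 0 0.152 0.4;-0.342 0.79 0 0 0 0.152 0.4;-0.342 0.79 0.1 0 0 0.152 0.4;-0.342 0.79 0.2 0 0 0.152 0.4;-0.342 0.79 0.26 0 0 0.152 0.4;-0.342 0.79 0.29 0 0 0.152 0.4;-0.342 0.79 0.301 0 0 0.152 0.4;-0.342 0.79 0.301 0 0 0.152 0.4")

```text
time_s: 20.15
eef_pos: [436.3, -77.0, 37.6]
ee_rot: [0.0, 1.0, -0.0, 0.0]
force: [0.8, 0.4, 0.5]
grip_width: 0.7
grip_force: 0.0
```

Run:
```python
from h import *
p=cap("wrist"); cv2.imwrite("pics/g5.png",p["img"][:,:,::-1])
plan((436,-77,38,-90))
```

```text
now [436.4 -77.1  37.8] phi -90.0 j1,j6 [-25.  65.] w 0.701 t 20.2
(436, -77, 38, -90) [-0.0011 -0.0002 -0.0006] [ 0.0004 -0.0008 -0.0002] [-1.2000e-03 -6.0000e-04  1.9998e+00]
```

View pics/g5.png

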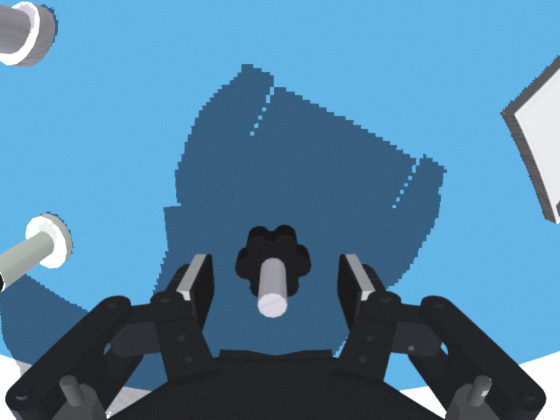

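The knob's stud is centred between the pads (273,300), and the head is below the tips. Gripping.

Call:
jog_arm(series="0 0 -0.002 0 0 0 -1;0 0 -0.002 0 0 0 -1;0 0 -0.002 0 0 0 -1;0 0 -0.002 0 0 0 -1;0 0 -0.002 0 0 0 -1;0 0 -0.002 0 0 0 -1;0 0 -0.002 0 0 0 -1;0 0 -0.06 0 0 0 -1;0 0 -0.15 0 0 0 -1;0 0 -0.25 0 0 0 -1;0 0 -0.31 0 0 0 -1;0 0 -0.31 0 0 0 -1", grip_force=50)

```text
time_s: 21.7
eef_pos: [436.5, -77.2, 162.2]
ee_rot: [0.001, 1.0, -0.0, 0.001]
force: [0.1, 0.6, -0.6]
grip_width: 0.123
grip_force: 48.7
```

Run:
```python
from h import *
plan((437.1,247.8,160,-76.3),(437.1,247.8,42,-76.3))
```

```text
now [436.5 -77.2 162.2] phi -90.0 j1,j6 [-25.  65.] w 0.123 t 21.7
(437.1, 247.8, 160, -76.3) [ 0.0009 -0.8126  0.0045] [ 0.001  -0.0017 -0.1526] [-2.5000e-03 -1.5000e-03  1.8474e+00]
(437.1, 247.8, 42, -76.3) [ 0.     -0.813   0.2995] [ 0.001  -0.0017 -0.1526] [-2.5000e-03 -1.5000e-03  1.8474e+00]
```

Call:
jog_arm(series="0 -0.15 0 0 0 -0.08 -1;0 -0.3 0 0 0 -0.153 -1;0 -0.45 0 0 0 -0.153 -1;0 -0.6 0 0 0 -0.153 -1;0 -0.74 0 0 0 -0.153 -1;0 -0.813 0 0 0 -0.153 -1;0 -0.813 0 0 0 -0.153 -1;0 -0.813 0 0 0 -0.153 -1;0 -0.813 0.1 0 0 -0.153 -1;0 -0.813 0.2 0 0 -0.153 -1;0 -0.813 0.26 0 0 -0.153 -1;0 -0.813 0.285 0 0 -0.153 -1;0 -0.813 0.297 0 0 -0.153 -1;0 -0.813 0.3 0 0 -0.153 -1;0 -0.813 0.3 0 0 -0.153 -1")

```text
time_s: 23.58
eef_pos: [436.5, 248.3, 41.7]
ee_rot: [-0.0, 0.993, 0.12, 0.001]
force: [0.1, -0.1, -0.8]
grip_width: 0.121
grip_force: 48.8
```

Run:
```python
from h import *
p=cap("wrist"); cv2.imwrite("pics/g6.png",p["img"][:,:,::-1])
print(sense()["force"])
plan((437.1,247.8,42,-76.3))
```

```text
[-0.05016241  0.79520553 -0.50997747]
now [436.5 248.3  41.7] phi -76.3 j1,j6 [16. 93.] w 0.121 t 23.6
(437.1, 247.8, 42, -76.3) [ 0.0011  0.0015 -0.0008] [-0.     -0.0007  0.0004] [ 1.2000e-03 -1.0000e-04 -1.9996e+00]
```

View pics/g6.png

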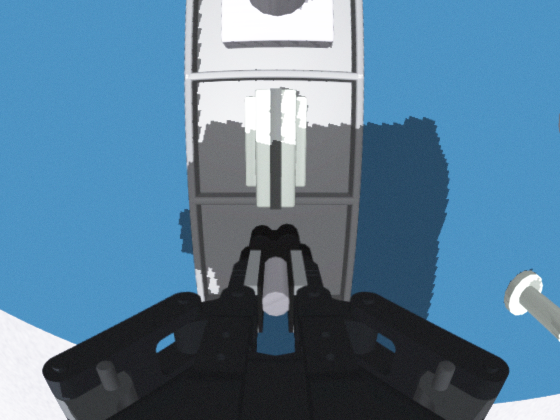

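The jaw stands centred in the middle pocket, and the knob is inside the end pocket. Releasing.

Call:
jog_arm(series="0 0 0.002 0 0 0 -1;0 0 0.002 0 0 0 -0.4;0 0 0.002 0 0 0 0;0 0 0.002 0 0 0 0.5;0 0 0.002 0 0 0 0.5;0 0 0.002 0 0 0 0.5;0 0 -0.1 0 0 0 0.5;0 0 -0.2 0 0 0 0.5;0 0 -0.3 0 0 0 0.5")

```text
time_s: 24.75
eef_pos: [436.0, 248.2, 162.4]
ee_rot: [-0.0, 0.993, 0.12, -0.0]
force: [-0.0, -0.0, -0.1]
grip_width: 0.747
grip_force: 0.0
```

Run:
```python
from h import *
plan((568,66,160,-90),(568,66,38,-90))
```

```text
now [436.  248.2 162.4] phi -76.3 j1,j6 [16. 93.] w 0.747 t 24.8
(568, 66, 160, -90) [0.2124 0.5207 0.0059] [-0.000e+00  1.000e-04  1.526e-01] [-1.0000e-04 -0.0000e+00 -1.8474e+00]
(568, 66, 38, -90) [0.2124 0.5207 0.3109] [-0.000e+00  1.000e-04  1.526e-01] [-1.0000e-04 -0.0000e+00 -1.8474e+00]
```

Call:
jog_arm(series="0.212 0.521 0 0 0 0.153 0.5;0.212 0.521 0 0 0 0.153 0.5;0.212 0.521 0 0 0 0.153 0.5;0.212 0.521 0 0 0 0.153 0.5;0.212 0.521 0 0 0 0.153 0.5;0.212 0.521 0 0 0 0.153 0.5;0.212 0.521 0 0 0 0.153 0.5;0.212 0.521 0.1 0 0 0.153 0.5;0.212 0.521 0.2 0 0 0.153 0.5;0.212 0.521 0.26 0 0 0.153 0.5;0.212 0.521 0.295 0 0 0.153 0.5;0.212 0.521 0.309 0 0 0.153 0.5;0.212 0.521 0.309 0 0 0.153 0.5")

```text
time_s: 26.38
eef_pos: [568.3, 66.1, 38.0]
ee_rot: [0.0, 1.0, -0.0, 0.0]
force: [0.0, 0.1, -0.4]
grip_width: 0.747
grip_force: 0.0
```

Run:
```python
from h import *
p=cap("wrist"); cv2.imwrite("pics/g7.png",p["img"][:,:,::-1])
plan((568,66,38,-90))
```

```text
now [568.5  66.   38.3] phi -90.0 j1,j6 [-5. 85.] w 0.745 t 26.4
(568, 66, 38, -90) [-0.0012 -0.      0.0008] [ 0.0001 -0.0008 -0.0003] [-1.3000e-03 -1.0000e-04  1.9997e+00]
```

View pics/g7.png

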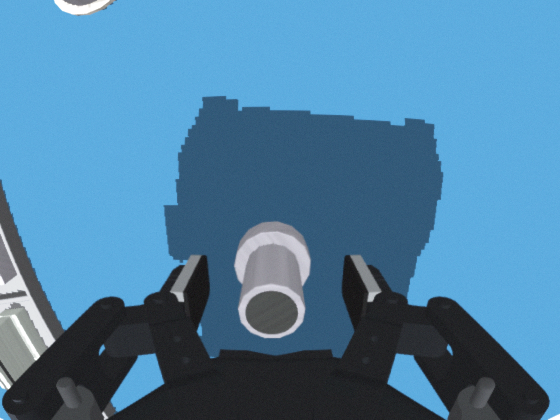

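The round nozzle is centred (273,305). Gripping.

Call:
jog_arm(series="0 0 0 0 0 0 -1;0 0 0 0 0 0 -1;0 0 0 0 0 0 -1;0 0 0 0 0 0 -1;0 0 0 0 0 0 -1;0 0 0 0 0 0 -1;0 0 0 0 0 0 -1;0 0 -0.06 0 0 0 -1;0 0 -0.15 0 0 0 -1;0 0 -0.25 0 0 0 -1;0 0 -0.31 0 0 0 -1;0 0 -0.31 0 0 0 -1", grip_force=60)

```text
time_s: 27.92
eef_pos: [568.6, 65.8, 162.6]
ee_rot: [0.0, 1.0, -0.0, 0.001]
force: [0.3, -0.2, -1.5]
grip_width: 0.284
grip_force: 58.9
```

Run:
```python
from h import *
plan((552,-311.9,160,-140.1),(552,-311.9,41.5,-140.1))
```

```text
now [568.6  65.8 162.6] phi -90.0 j1,j6 [-5. 85.] w 0.284 t 27.9
(552, -311.9, 160, -140.1) [-0.0408  0.9444  0.0066] [-0.0006 -0.0017  0.5563] [ 2.1000e-03 -7.0000e-04 -1.4437e+00]
(552, -311.9, 41.5, -140.1) [-0.0416  0.9443  0.3028] [-0.0006 -0.0017  0.5563] [ 2.1000e-03 -7.0000e-04 -1.4437e+00]
```

Call:
jog_arm(series="0 0.15 0 0 0 0.1 -1;0 0.3 0 0 0 0.2 -1;-0.01 0.45 0 0 0 0.3 -1;-0.02 0.6 0 0 0 0.4 -1;-0.03 0.75 0 0 0 0.5 -1;-0.04 0.88 0 0 0 0.556 -1;-0.041 0.944 0 0 0 0.556 -1;-0.041 0.944 0 0 0 0.556 -1;-0.041 0.944 0 0 0 0.556 -1;-0.041 0.944 0.1 0 0 0.556 -1;-0.041 0.944 0.2 0 0 0.556 -1;-0.041 0.944 0.26 0 0 0.556 -1;-0.041 0.944 0.287 0 0 0.556 -1;-0.041 0.944 0.299 0 0 0.556 -1;-0.041 0.944 0.303 0 0 0.556 -1;-0.041 0.944 0.303 0 0 0.556 -1")

```text
time_s: 29.92
eef_pos: [551.8, -311.9, 41.2]
ee_rot: [0.0, 0.906, -0.423, 0.001]
force: [0.5, 0.7, 0.2]
grip_width: 0.293
grip_force: 59.3
```

Run:
```python
from h import *
p=cap("wrist"); cv2.imwrite("pics/g8.png",p["img"][:,:,::-1])
print(sense()["force"])
plan((552,-311.9,41.5,-140.1))
```

```text
[-0.36399945  1.36328834  1.42901387]
now [ 551.8 -311.9   41.2] phi -140.1 j1,j6 [-40. 100.] w 0.292 t 30.0
(552, -311.9, 41.5, -140.1) [ 0.0004 -0.0004 -0.0008] [-0.0003 -0.0009  0.0003] [ 1.4000e-03 -4.0000e-04 -1.9997e+00]
```

View pics/g8.png

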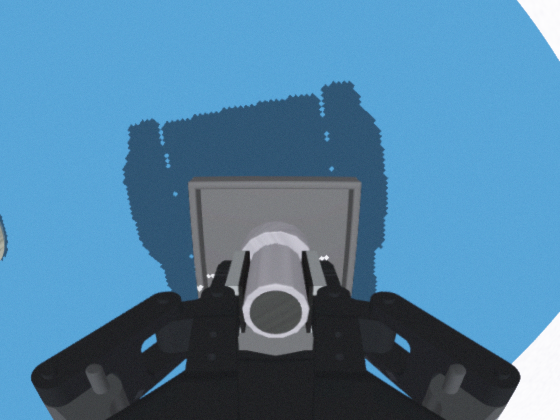

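The round nozzle is seated in the large pocket of tray2. Releasing.

Call:
jog_arm(series="0 0 0.001 0 0 0 -1;0 0 0.001 0 0 0 -0.2;0 0 0.001 0 0 0 0.2;0 0 0.001 0 0 0 0.5;0 0 0.001 0 0 0 0.5;0 0 0.001 0 0 0 0.5;0 0 -0.1 0 0 0 0.5;0 0 -0.2 0 0 0 0.5;0 0 -0.3 0 0 0 0.5")

```text
time_s: 31.1
eef_pos: [551.3, -311.6, 161.6]
ee_rot: [0.0, 0.906, -0.423, 0.0]
force: [0.2, 0.7, 0.0]
grip_width: 0.752
grip_force: 0.0
```

Run:
```python
from h import *
plan((441.5,62.3,160,-90),(441.5,62.3,42,-90))
```

```text
now [ 551.3 -311.6  161.6] phi -140.1 j1,j6 [-40. 100.] w 0.752 t 31.1
(441.5, 62.3, 160, -90) [-0.8931 -0.3894  0.004 ] [ 0.     -0.     -0.5564] [-0.     -0.      1.4436]
(441.5, 62.3, 42, -90) [-0.8931 -0.3894  0.299 ] [ 0.     -0.     -0.5564] [-0.     -0.      1.4436]
```

Call:
jog_arm(series="-0.893 -0.389 0 0 0 -0.556 0.5;-0.893 -0.389 0 0 0 -0.556 0.5;-0.893 -0.389 0 0 0 -0.556 0.5;-0.893 -0.389 0 0 0 -0.556 0.5;-0.893 -0.389 0 0 0 -0.556 0.5;-0.893 -0.389 0 0 0 -0.556 0.5;-0.893 -0.389 0 0 0 -0.556 0.5;-0.893 -0.389 0 0 0 -0.556 0.5;-0.893 -0.389 0 0 0 -0.556 0.5;-0.893 -0.389 0 0 0 -0.556 0.5;-0.893 -0.389 0.1 0 0 -0.556 0.5;-0.893 -0.389 0.2 0 0 -0.556 0.5;-0.893 -0.389 0.26 0 0 -0.556 0.5;-0.893 -0.389 0.285 0 0 -0.556 0.5;-0.893 -0.389 0.298 0 0 -0.556 0.5;-0.893 -0.389 0.298 0 0 -0.556 0.5")

```text
time_s: 33.1
eef_pos: [441.9, 61.9, 41.5]
ee_rot: [0.0, 1.0, -0.0, 0.0]
force: [-0.0, -0.4, 0.3]
grip_width: 0.752
grip_force: 0.0
```

Run:
```python
from h import *
p=cap("wrist"); cv2.imwrite("pics/g9.png",p["img"][:,:,::-1])
plan((441.5,62.3,42,-90))
```

```text
now [442.   62.   41.7] phi -90.0 j1,j6 [-7. 83.] w 0.751 t 33.1
(441.5, 62.3, 42, -90) [-0.0012 -0.0008 -0.0007] [ 0.0001 -0.0008 -0.0005] [-1.2000e-03 -2.0000e-04  1.9995e+00]
```

View pics/g9.png

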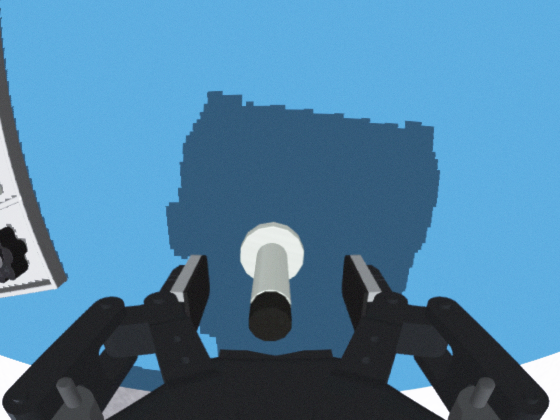

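The post is between the pads (271,310), about 1 mm off centre, which the jaws will take up. Gripping.

Call:
jog_arm(series="0 -0.002 0 0 0 0 -1;0 -0.002 0 0 0 0 -1;0 -0.002 0 0 0 0 -1;0 -0.002 0 0 0 0 -1;0 -0.002 0 0 0 0 -1;0 -0.002 0 0 0 0 -1;0 -0.002 0 0 0 0 -1;0 0 -0.06 0 0 0 -1;0 0 -0.15 0 0 0 -1;0 0 -0.25 0 0 0 -1;0 0 -0.31 0 0 0 -1;0 0 -0.31 0 0 0 -1", grip_force=60)

```text
time_s: 34.65
eef_pos: [442.1, 62.0, 166.0]
ee_rot: [0.0, 1.0, -0.0, 0.001]
force: [-0.7, -0.2, -1.9]
grip_width: 0.172
grip_force: 58.4
```

Run:
```python
from h import *
plan((507.1,-258.2,165,-140.1),(507.1,-258.2,45.3,-140.1))
```

```text
now [442.1  62.  166. ] phi -90.0 j1,j6 [-7. 83.] w 0.172 t 34.6
(507.1, -258.2, 165, -140.1) [0.1631 0.8005 0.0032] [-0.0006 -0.0018  0.5563] [ 2.2000e-03 -7.0000e-04 -1.4437e+00]
(507.1, -258.2, 45.3, -140.1) [0.1622 0.8004 0.3024] [-0.0006 -0.0018  0.5563] [ 2.2000e-03 -7.0000e-04 -1.4437e+00]
```

Call:
jog_arm(series="0.03 0.15 0 0 0 0.1 -1;0.06 0.3 0 0 0 0.2 -1;0.09 0.45 0 0 0 0.3 -1;0.12 0.6 0 0 0 0.4 -1;0.15 0.74 0 0 0 0.5 -1;0.162 0.8 0 0 0 0.556 -1;0.162 0.8 0 0 0 0.556 -1;0.162 0.8 0 0 0 0.556 -1;0.162 0.8 0.1 0 0 0.556 -1;0.162 0.8 0.2 0 0 0.556 -1;0.162 0.8 0.26 0 0 0.556 -1;0.162 0.8 0.287 0 0 0.556 -1;0.162 0.8 0.299 0 0 0.556 -1;0.162 0.8 0.302 0 0 0.556 -1;0.162 0.8 0.302 0 0 0.556 -1")

```text
time_s: 36.52
eef_pos: [506.4, -258.1, 45.0]
ee_rot: [0.0, 0.906, -0.423, 0.001]
force: [-0.4, -0.2, -1.1]
grip_width: 0.172
grip_force: 58.5
```

Run:
```python
from h import *
p=cap("wrist"); cv2.imwrite("pics/g10.png",p["img"][:,:,::-1])
print(sense()["force"])
plan((507.1,-258.2,45,-140.1))
```

```text
[ 0.70824513 -0.4851957  -0.53734811]
now [ 506.4 -258.1   44.9] phi -140.1 j1,j6 [-39. 101.] w 0.17 t 36.6
(507.1, -258.2, 45, -140.1) [ 0.0014 -0.0013 -0.0001] [-0.0002 -0.0007  0.0003] [ 1.1000e-03 -2.0000e-04 -1.9997e+00]
```

View pics/g10.png

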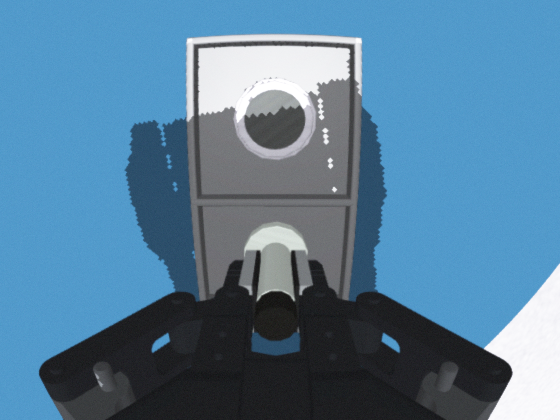

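The round nozzle stands in the large pocket, and the post is over the small one. Lowering a little, then releasing and retreating.

Call:
jog_arm(series="0 0 0.002 0 0 0 -1;0 0 0.002 0 0 0 -0.5;0 0 0.002 0 0 0 0;0 0 0.002 0 0 0 0.5;0 0 0.002 0 0 0 0.5;0 0 0.002 0 0 0 0.5;0 0 -0.1 0 0 0 0.5;0 0 -0.2 0 0 0 0.5;0 0 -0.35 0 0 0 0.5;-0.2 0 -0.5 0 0 0 0.5;-0.3 0 -0.5 0 0 0 0.5;-0.3 0 -0.5 0 0 0 0.5;-0.3 0 -0.5 0 0 0 0.5")

```text
time_s: 38.2
eef_pos: [429.2, -165.9, 244.6]
ee_rot: [0.0, 0.906, -0.423, 0.001]
force: [1.2, 0.5, 0.7]
grip_width: 0.749
grip_force: 0.0
```

Run:
```python
from h import *
import pickle
a=pickle.load(open("top0.pkl","rb"))
p=cap("top"); s=cap("scene")
f=lambda i:cv2.resize(i[100:320,130:440,::-1],(400,284))
cv2.imwrite("pics/end.png",np.vstack([np.hstack([f(a["img"]),f(p["img"])]),cv2.resize(s["img"][90:330,150:480,::-1],(800,315))[:,:800] if 0 else cv2.resize(s["img"][120:320,160:480,::-1],(500,312)) .repeat(1,0) if 0 else cv2.copyMakeBorder(cv2.resize(s["img"][120:320,160:480,::-1],(500,312)),0,0,0,300,0)]))
```

```text
(no output)
```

View pics/end.png

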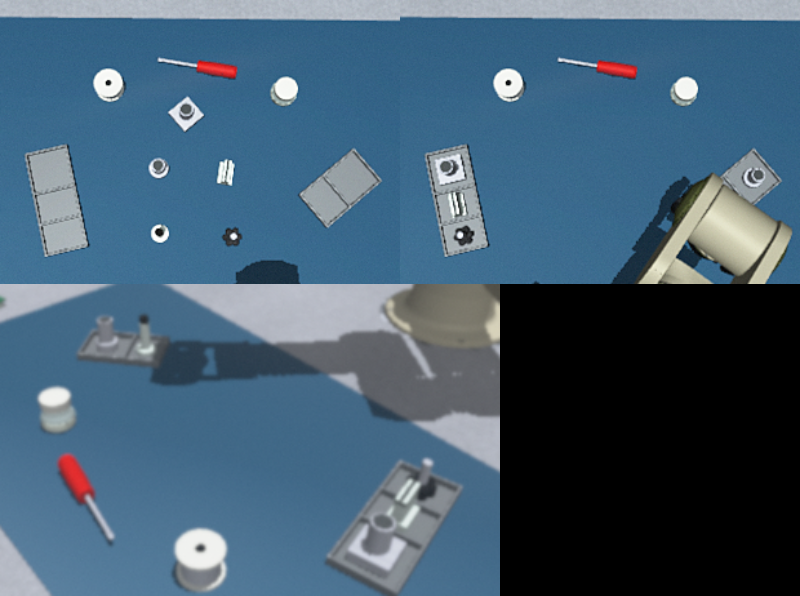

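The before/after view shows all five parts upright in the right pockets, and the spool, jar and screwdriver unmoved. Handing in.

```bash
python3 -c "
from rig import *
print(finish_job())"
```

```text
the job is handed in; nothing more can be done
None
```

Both kits are made up and handed in at about 38 s: all five parts stand upright in their pockets, and the jar, spool and screwdriver look unmoved in the final pictures.

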